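# Clamp a glued box in the crowded clamp bank

## Task

Put the loose little kraft box into the one empty bay of the glue-up jig, lengthwise between the jaw and the wooden stop, and let go of it. Then turn that bay's knob clockwise until the jaw holds the box firmly against the stop, with a clamping force of about 12 N; the glued box crushes at 22 N. Do not touch the three neighbouring knobs, and leave the glue stick and the round tin where they stand.

Things in the scene. Friction and masses are not known exactly. Their poses are not given: they have to be found in the camera images.
- box: the loose kraft box, 52 mm long (along its y axis), 26 mm wide (along its x axis), 20 mm high, about 50 g, lying on the bench at the right of the jig; origin under its centre. It may go in either way round. Grip it across its 26 mm width.
- box_mid (a point): centre of the loose box, half-way up, axes as the box's
- jig: glue-up jig: plywood plate 190 (x) x 270 (y) x 14 mm, origin under its centre, x axis away from the robot; fixed, turned up to 0.2 rad. On it four equal clamps side by side along y, 62 mm apart, each with knob (robot's side), jaw, box, wooden stop. Three hold a fixed box like the loose one; any of the four may be the empty one. No walls between boxes.
- bay_floor (a point): empty bay: point on top of the plate (the bay's floor, 14 mm above the bench), on the bay's centre line, below the front face of the open jaw. x axis points along the bay from jaw to stop, y left, z up. The stop (34 mm wide, 24 high) begins 60 to 68 mm along x, how far exactly is not told. The box goes with its length along x; its centre 30 mm along x clears both.
- jaw: sliding aluminium jaw of the empty bay, 26 mm wide, top 17.5 mm above the bay floor. Origin at the foot of its front face; x axis points to the stop. It moves 16 mm towards the stop for each radian the knob turns clockwise, 22 mm at most, and stays where it is left. It is sprung, about 6 N per mm, so it gives 2 mm under a good clamping force.
- knob_grip (a point): grip of the empty bay's knob, on its vertical axis, 69 mm above the bench, 40 mm from the open jaw's face on the robot's side. A black upright bar 44 mm long, 12 mm thick, 50 to 82 mm above the bench, along this point's x axis (the bay's x axis at the start: grip its faces along y). Below it a skirt, 32 mm diameter, top 44 mm above the bench, and a housing 48 x 42 mm, top at 40 mm.
- knob_a: the same knob; origin on its axis, 40 mm above the bench; axes turn with it. Fully open at the start. It turns clockwise seen from above, 1.4 rad at most, against a steady drag of 0.24 N m; each newton of clamping adds 0.016 N m (watch the rise over free turning). The jaw meets resistance after 0.5 to 1.0 rad; then the force rises about 1 N per 0.01 rad. It stays where left, up to 15 N.
- knob_b: a neighbouring knob of the same kind, of a bay already clamped, not to be touched; origin on its axis, 40 mm above the bench; axes as the jig's. Its bar stands 0.95 rad clockwise from the jig's x axis. Knob axes are 62 mm apart and a neighbour's bar reaches to within 38 mm of the next axis: fingers opened wide along the row hit it.
- knob_c: as knob_b; its bar stands 1.2 rad clockwise from the jig's x axis
- knob_d: as knob_b; its bar stands 1.05 rad clockwise from the jig's x axis
- glue_stick: upright glue stick, 27 mm in diameter, 92 mm high, loose, behind the work; origin at its foot
- tin: round flat tin, 62 mm in diameter, 22 mm high, loose, behind the work; origin at its foot
There are look-alikes about, which are no part of the job. What is shaped like the box but yellow is not meant.

How it is judged:
By the outcome, as a careful person would: the job done as asked, in the order asked, and still so for the second after the job is handed in, with the robot touching nothing.
It also fails if it takes over 67 s, if anything falls off the work surface, if the arm or the gripper's body presses on something with over 40 N, if the wrist force passes 120 N, or if a joint passes its speed limit or range.

## Robot

A 6-joint arm with a two-finger parallel gripper is mounted at the origin on a cart in front of the work surface, level with it; the furniture and walls round the work are solid. World frame = base frame: x ahead of the robot, y to its left, z up, the work surface at z = 0. Lengths are in mm, angles in rad, forces in N, time in s.
With the tool pointing down it reaches from about 400 to 925 mm from the base axis. Payload 12.5 kg.
Tool frame: the origin (TCP) lies on the centre line of the jaws, within the pads' length; the fingertips stand 19 mm ahead of it and the grasp point (between the pads) is the TCP; y points along the fingers, x is the direction in which the jaws open and shut, and the axes are right-handed (so a half turn about y gives the same grasp; the last joint's range is limited). The gripper opens to 95 mm and grips with 3 to 60 N. Pads are 20 mm wide; open, the fingers measure 119 mm over their backs; the gripper's body (75 mm by 180 mm) begins 59 mm behind the grasp point.
Start: joints at [1.113, 0.491, 1.559, -0, 1.092, -0.106], TCP at [215.351, 586.744, 233.661] pointing down, gripper open.
Joint ranges: [-3.1, 3.1], [-0.84, 2.19], [0.05, 2.79], [-1.13, 4.28], [0.06, 2.93], [-2.69, 2.69]. Speed limits (rad/s): [2.22, 2.22, 2.79, 3.14, 3.14, 3.14].

## Interface

Orientations are given as [roll, pitch, yaw] about the fixed x, y, z axes, in that order (R = Rz(yaw) Ry(pitch) Rx(roll)).
In Python, from cell import env gives the robot as it stands. The module is installed in compiled form; this text tells all that it offers.
- The arm moves only by the tool move_arm, never from a script. Its argument "rows" is a list of rows, each an object of numbers: "tx", "ty", "tz": the shift along the tool's x, y, z in cm; "rx", "ry", "rz": the turn, a rotation vector about the tool's x, y, z in rad; "grip": the opening in per cent of the stroke, from 0 (shut) to 100 (fully open). In form: [{"tx": .., "ty": .., "tz": .., "rx": .., "ry": .., "rz": .., "grip": ..}, ...]. A call has 1 to 10 rows; each row shifts and turns the commanded pose from where the row before left it, along the tool's axes as they then stand; what a row does not reach is not made up. A row lasts 1/12 s, in which the tool goes at most 41.7 mm and 7.16 degrees, less where a joint would pass 70% of its speed; a pose out of reach is approached as far as the arm can. A call is refused whole if a number of a shift passes 4.17 or a number of a turn 0.125, either way. A call with a gripper value outside its range is refused whole. The fingers move at their own pace and stop on an object; the grip force is fixed at half the most. Time passes only in rows, so rows that do not move let the fingers close. It gives the time, the measured TCP pose, the force and the opening at its end, in the units of the state.
- env.state(): the state, without advancing time (a new reading comes with each control period).
- env.read_camera(name): name is "side" or "top" or "wrist"; returns (picture, depth): 480x640x3 uint8, blue, green, red; 480x640 float32, mm along the optical axis (not along the pixel's ray), 0 where there is no reading.
- env.calibration(name): a dict with "vertical_fov" (degrees; the focal length in pixels is half the picture's height over the tangent of half this angle, whatever the lens; pixels are square), "cx", "cy" (the principal point, pixels), "eye" and "rotation" of the camera in the world. Camera axes: x right, y up, looking along -z (the intrinsics and any distortion apply to the point x, -y, -z); pixel columns grow to the right and rows downward; lengths in mm; the calibration is good to about 2 mm. A picture is of the moment at which its call begins: read the wrist's pose just before it. calibration takes no time and is no camera call; for the wrist camera it gives the pose at the moment of the call.
- env.job_done(): hands the job in, once; it reports no verdict.
The state is a dict: "t": time; "joints": joint angles; "qvel": joint speeds; "tau": joint torques, N m; "eef_pos": TCP position; "tcp_rot": TCP orientation; "ft_force": force on the tool from outside, world axes, zero at the start; "moment": the same for the moment, N m; "opening": opening from 0.0 (shut) to 1.0 (fully open).
Only numpy, scipy, OpenCV 4.12 (cv2) and the standard library are available. Lean on these libraries where they do the work, as an engineer would, in place of code of your own. Each camera call takes 0.05 s, during which the arm holds its last target.

## Working session

There is one attempt and no reset: what is moved stays moved. The work goes in short steps, Python scripts to look and compute and a tool call to move; the robot and the scene stay as the last step left them, time stands still between calls to the robot, and variables do not carry over. Pictures are saved under pics/ and viewed, and the job is handed in when it is done.

Besides the shell and the picture viewer there is one more tool, called after "Call:" as a command line: name --argument value ..., lists and objects as JSON in quotes. move_arm: Moves the arm, as the interface text tells. Its arguments: {"type":"object","properties":{"rows":{"type":"array"}},"required":["rows"]}

```bash
mkdir -p pics
cat > h.py <<'E'
import numpy as np, cv2
from cell import env
def snap(n,fn):
    cal=env.calibration(n); p,d=env.read_camera(n); cv2.imwrite(f'pics/{fn}.png',p); np.savez(f'pics/{fn}.npz',p=p,d=d,**{k:np.array(v) for k,v in cal.items() if not isinstance(v,(str,dict))}); return p,d,cal
E
python3 - <<'E'
from h import *
print(env.state())
for n in ("side","top","wrist"):
    p,d,c=snap(n,n+'0'); print(n,c)
E
```

```text
{'t': 0.0, 'joints': array([ 1.11342136e+00,  4.91541418e-01,  1.55945766e+00,  1.25536064e-05,
        1.09167798e+00, -1.05603062e-01]), 'qvel': array([ 0.00289014,  0.00138026, -0.00121011,  0.00109804, -0.00068436,
       -0.00131193]), 'tau': array([ 6.30582035e-04, -6.12644148e+01, -2.58204818e+01,  6.92835893e-02,
        4.79797251e-02, -7.08660923e-05]), 'eef_pos': array([215.23044754, 586.53540337, 233.07017685]), 'tcp_rot': array([-1.57067095e+00,  1.07719111e-03,  1.21901870e+00]), 'ft_force': array([ 0.57901046, -0.21773613,  0.03999116]), 'moment': array([0.0243304 , 0.0252189 , 0.00070318]), 'opening': 0.9978742138404041}
side {'vertical_fov': 42.60163162727792, 'cx': 322.4211555099016, 'cy': 245.51157366422703, 'eye': array([ 225.80844049, -970.07988622,  693.92824274]), 'rotation': array([ 1.02112465, -0.01651941, -0.32398396])}
top {'vertical_fov': 46.02634163667381, 'cx': 314.5291384547108, 'cy': 243.19658513057556, 'eye': array([ 278.71857927,  -46.35216015, 1315.7484997 ]), 'rotation': array([ 0.20231394, -0.00278078, -1.57749087])}
wrist {'vertical_fov': 60.526267142320734, 'cx': 315.68092762948703, 'cy': 239.77697360112577, 'eye': array([135.76584842, 615.27458925, 383.93258958]), 'rotation': array([-3.00484969e-01,  4.07589836e-04,  1.21895730e+00])}
```

View pics/side0.png

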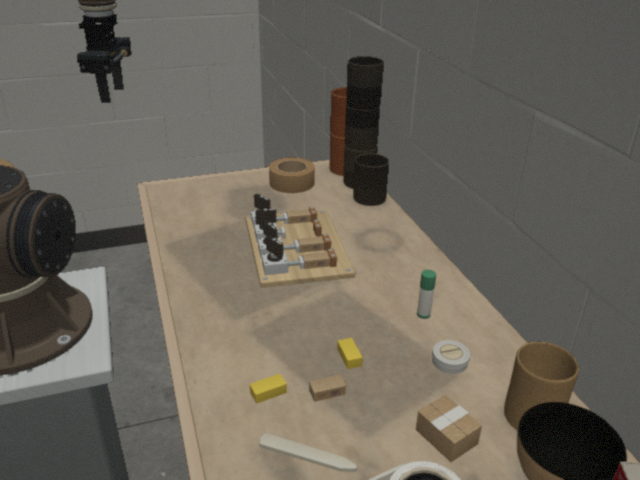

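View pics/top0.png

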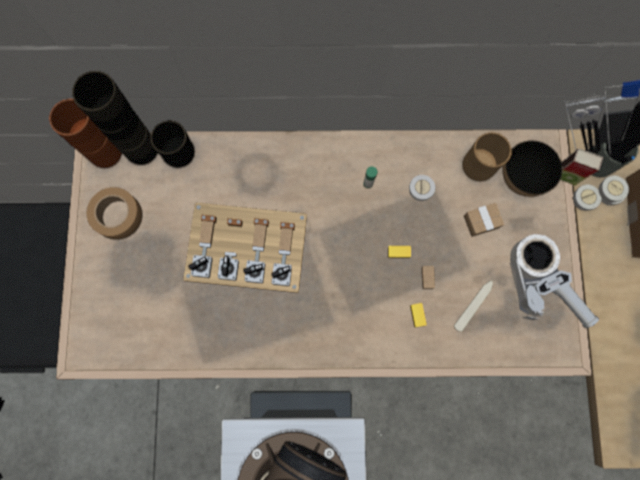

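View pics/wrist0.png

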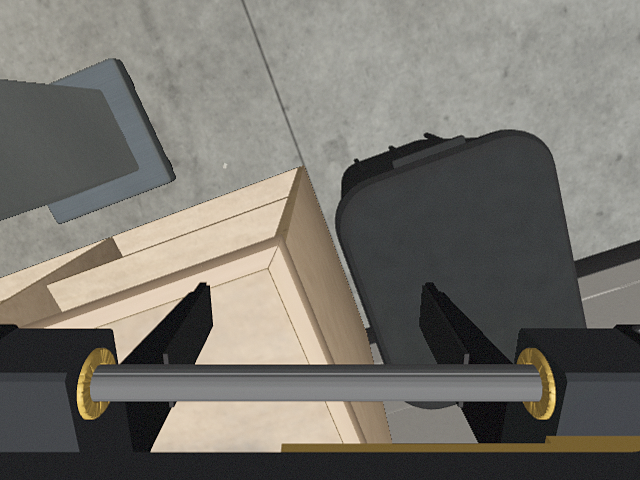

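```bash
cat >> h.py <<'E'
from scipy.spatial.transform import Rotation as R
def load(fn): return dict(np.load(f'pics/{fn}.npz'))
def f(c): return 240/np.tan(np.radians(float(c['vertical_fov']))/2)
def world(c,u,v,d=None,z=None):
    """from depth d, or intersect with plane z"""
    u=np.asarray(u,float);v=np.asarray(v,float);F=f(c)
    r=np.stack([(u-c['cx'])/F,-(v-c['cy'])/F,-np.ones_like(u)],-1)
    M=R.from_euler('xyz',c['rotation']).as_matrix(); r=r@M.T
    if z is not None: d=(z-c['eye'][2])/r[...,2]
    return c['eye']+r*np.asarray(d)[...,None]
def proj(c,P):
    M=R.from_euler('xyz',c['rotation']).as_matrix(); q=(np.asarray(P,float)-c['eye'])@M
    F=f(c); return np.stack([c['cx']+F*q[...,0]/-q[...,2],c['cy']-F*q[...,1]/-q[...,2]],-1)
def cloud(c):
    v,u=np.mgrid[:480,:640]; return world(c,u,v,c['d'])
E
python3 - <<'E'
from h import *
c=load('top0'); W=cloud(c)
for u,v in [(428,277),(399,251),(418,315),(484,219),(300,210),(236,222),(228,266),(256,272),(200,266),(281,274),(422,187),(371,172),(350,300)]:
    print((u,v),W[v,u].round(0))
p=c['p']
a=cv2.resize(p[195:300,175:315],None,fx=5,fy=5,interpolation=cv2.INTER_CUBIC); cv2.imwrite('pics/tj.png',a)
a=cv2.resize(p[230:330,380:450],None,fx=6,fy=6,interpolation=cv2.INTER_CUBIC); cv2.imwrite('pics/tb.png',a)
E
```

```text
(428, 277) [ 464. -315.   12.]
(399, 251) [ 524. -248.   23.]
(418, 315) [ 376. -287.   19.]
(484, 219) [ 596. -447.   39.]
(300, 210) [632. -17.  -6.]
(236, 222) [593. 131.  34.]
(228, 266) [484. 143.  64.]
(256, 272) [472.  81.  56.]
(200, 266) [486. 207.  58.]
(281, 274) [464.  23.  78.]
(422, 187) [ 680. -310.   21.]
(371, 172) [ 694. -181.   92.]
(350, 300) [ 413. -133.    2.]
```

View pics/tj.png

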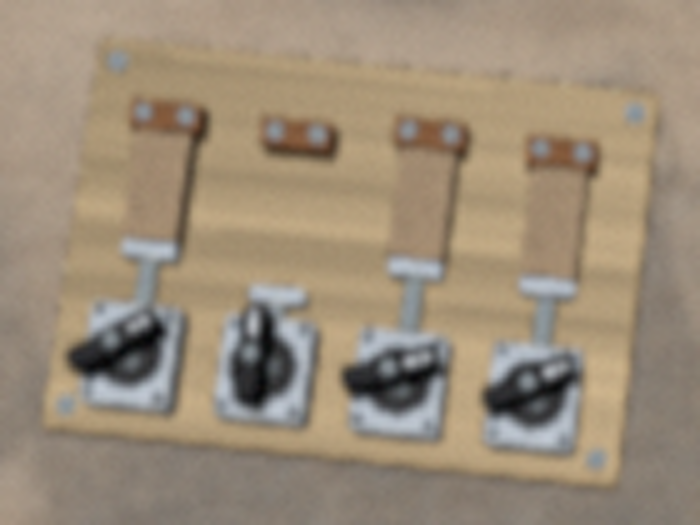

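View pics/tb.png

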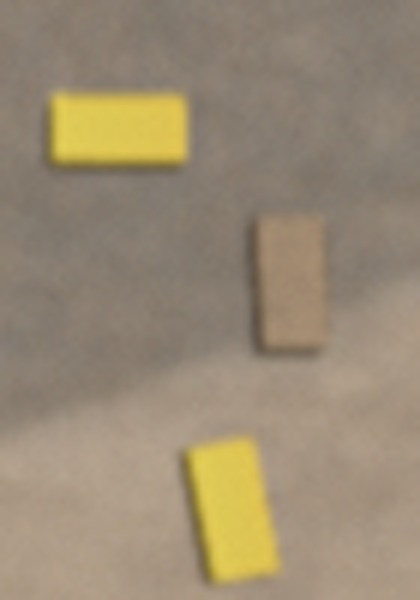

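Candidates for the box in the top view: kraft block (428,277), yellow blocks (399,251) and (418,315), which are excluded, and a large taped parcel (484,219), which is too big. The kraft one is the box, and the close crop agrees. The empty bay is the second from the left: its stop is at (236,222) and its knob at about (228,266). I'll move over the jig first for a closer look.

Call:
move_arm --rows '[{"tx": -2.3, "tz": -3.0}, {"tx": -2.3, "tz": -3.0}, {"tx": -2.3, "tz": -3.0}, {"tx": -2.3, "tz": -3.0}, {"tx": -2.3, "tz": -3.0}, {"tx": -2.3, "tz": -3.0}, {"tx": -2.3, "tz": -3.0}, {"tx": -2.3, "tz": -3.0}, {"tx": -2.3, "tz": -3.0}, {"tx": -2.3, "tz": -3.0}]'

```text
validation failed for argument at $.ro...
```

Call:
move_arm --rows '[{"tx": -2.3, "tz": -3.0}, {"tx": -2.3, "tz": -3.0}, {"tx": -2.3, "tz": -3.0}, {"tx": -2.3, "tz": -3.0}, {"ry": -0.12}, {"ry": -0.12}, {}, {}]'

```text
validation failed for argument at $.ro...
```

Run:
```python
from h import *
s=env.state();print(s['t'],s['eef_pos'],s['tcp_rot'],np.abs(s['qvel']).max())
snap('wrist','w1')
```

```text
0.15 [215.27297152 586.58679448 233.20790031] [-1.57072484e+00  8.16000092e-04  1.21900538e+00] 0.001768789453223711
```

View pics/w1.png

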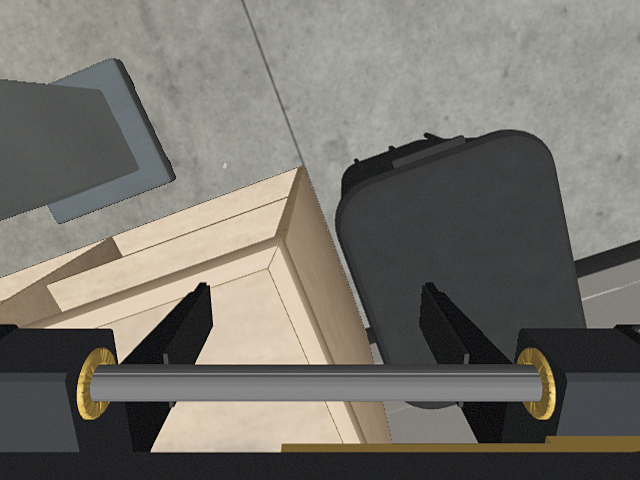

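The picture is still the starting view: the arm did not move because the call was refused. I'll give every field in each row.

Call:
move_arm --rows '[{"tx": -2.3, "ty": 0, "tz": -3.0, "rx": 0, "ry": 0, "rz": 0, "grip": 100}, {"tx": -2.3, "ty": 0, "tz": -3.0, "rx": 0, "ry": 0, "rz": 0, "grip": 100}, {"tx": -2.3, "ty": 0, "tz": -3.0, "rx": 0, "ry": 0, "rz": 0, "grip": 100}, {"tx": -2.3, "ty": 0, "tz": -3.0, "rx": 0, "ry": 0, "rz": 0, "grip": 100}, {"tx": -2.3, "ty": 0, "tz": -3.0, "rx": 0, "ry": 0, "rz": 0, "grip": 100}, {"tx": -2.3, "ty": 0, "tz": -3.0, "rx": 0, "ry": 0, "rz": 0, "grip": 100}, {"tx": -2.3, "ty": 0, "tz": -3.0, "rx": 0, "ry": 0, "rz": 0, "grip": 100}]'

```text
t: 0.78
eef_pos: [357.5, 361.6, 233.7]
tcp_rot: [-1.571, -0.0, 1.219]
ft_force: [0.5, 0.3, -0.1]
opening: 0.998
```

Call:
move_arm --rows '[{"tx": -2.3, "ty": 0, "tz": -3.0, "rx": 0, "ry": 0, "rz": 0, "grip": 100}, {"tx": -2.3, "ty": 0, "tz": -3.0, "rx": 0, "ry": 0, "rz": 0, "grip": 100}, {"tx": -2.3, "ty": 0, "tz": -3.0, "rx": 0, "ry": 0, "rz": 0, "grip": 100}, {"tx": -2.3, "ty": 0, "tz": -3.0, "rx": 0, "ry": 0, "rz": 0, "grip": 100}, {"tx": -2.3, "ty": 0, "tz": -3.0, "rx": 0, "ry": 0, "rz": 0, "grip": 100}, {"tx": -2.3, "ty": 0, "tz": -3.0, "rx": 0, "ry": 0, "rz": 0, "grip": 100}, {"tx": 0, "ty": 0, "tz": 0, "rx": 0, "ry": -0.12, "rz": 0, "grip": 100}, {"tx": 0, "ty": 0, "tz": 0, "rx": 0, "ry": -0.12, "rz": 0, "grip": 100}, {"tx": 0, "ty": 0, "tz": 0, "rx": 0, "ry": 0, "rz": 0, "grip": 100}, {"tx": 0, "ty": 0, "tz": 0, "rx": 0, "ry": 0, "rz": 0, "grip": 100}]'

```text
t: 1.62
eef_pos: [478.4, 171.6, 233.6]
tcp_rot: [-1.571, -0.0, 1.455]
ft_force: [-0.2, -0.0, 0.4]
opening: 1.0
```

Run:
```python
from h import *
s=env.state();print(s['t'],s['eef_pos'],s['tcp_rot'],np.abs(s['qvel']).max())
snap('wrist','w2')
```

```text
1.6167 [478.37391777 171.62134298 233.56787408] [-1.57061201e+00 -7.46040325e-05  1.45513032e+00] 0.031242378515639227
```

View pics/w2.png

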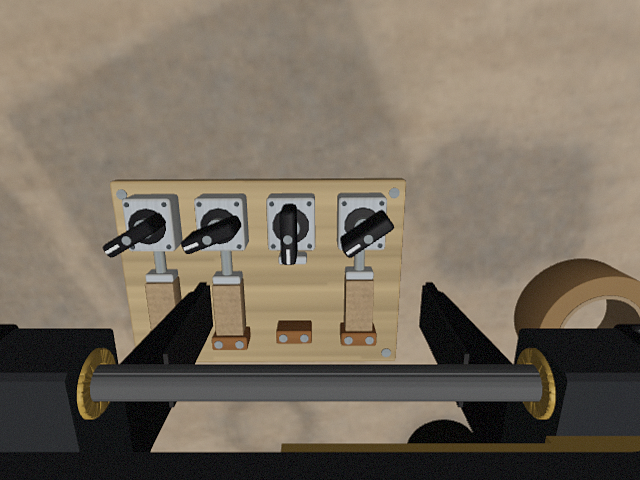

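The jig is fully visible. The empty bay is third from the left in this view: bar at about (289,234), jaw at about (300,259), stop at (294,331).

Run:
```python
from h import *
c=load('w2'); p=c['p']
a=cv2.resize(p[175:365,105:410],(793,494),interpolation=cv2.INTER_CUBIC); cv2.imwrite('pics/w2c.png',a)
a=cv2.resize(p[185:350,255:335],(291,600),interpolation=cv2.INTER_CUBIC)
b=cv2.resize(p[185:350,330:415],(309,600),interpolation=cv2.INTER_CUBIC);cv2.imwrite('pics/w2d.png',np.hstack([a,b]))
```

```text
(no output)
```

View pics/w2c.png

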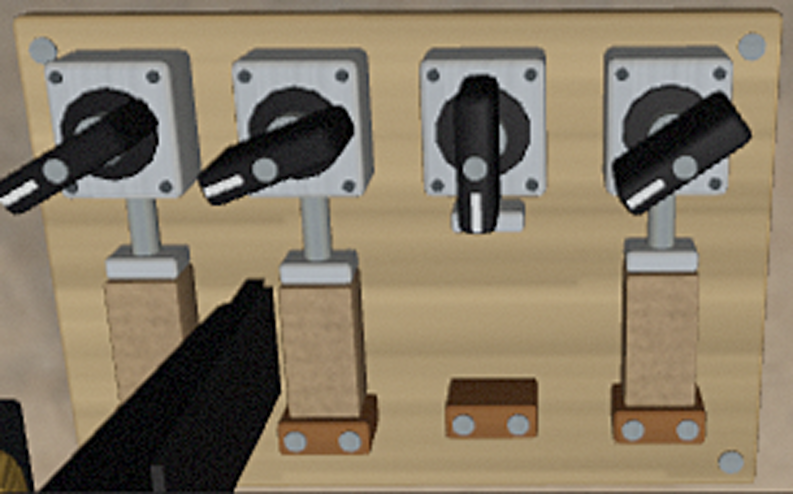

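View pics/w2d.png

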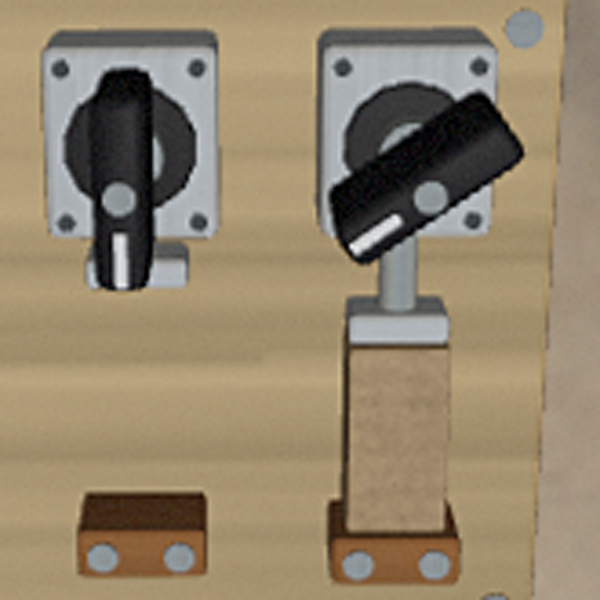

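Run:
```python
from h import *
c=load('w2')
def A(X,Y,z): return world(c,105+X/2.6,175+Y/2.6,z=z)
def B(X,Y,z): return world(c,255+X/3.636,185+Y/3.636,z=z)
def C(X,Y,z): return world(c,330+(X-291)/3.636,185+Y/3.636,z=z)
tl,tr,br=A(15,13,14),A(780,11,14),A(752,482,14)
print('plate',tl,tr,br,np.linalg.norm(tr-tl),np.linalg.norm(br-tr))
e=tr-tl; print('yaw',np.arctan2(-e[0],e[1]))
e=br-tr; print('yaw',np.arctan2(e[1],e[0]))
# screws housings z=40
h=[]
for n,q in dict(a=[(55,77),(153,76),(62,192),(166,187)],b=[(246,76),(342,76),(252,190),(350,187)],e=[(433,75),(529,75),(437,184),(530,184)],d=[(623,75),(717,73),(622,186),(716,183)]).items():
    m=np.mean([A(x,y,40) for x,y in q],0); h.append(m); print(n,m.round(1))
print(np.diff(h,axis=0).round(1),[np.linalg.norm(v) for v in np.diff(h,axis=0)])
print('bar end near',B(126,70,82),'far',B(122,290,82),'cap?',B(118,198,82))
print('jaw top L/R front',B(88,285,31.5),B(188,285,31.5))
print('stop top robot edge',B(80,530,38),B(206,527,38), 'far',B(78,577,38),B(207,574,38),'foot',B(86,493,14),B(200,493,14))
v=c['d']; W=cloud(c)
for u_,v_ in [(290,234),(275,210),(350,290),(300,290),(294,337),(290,262)]: print((u_,v_),W[v_,u_].round(1))
```

```text
plate [430.87318861  -9.17148948  14.        ] [460.83537255 254.47725177  14.        ] [647.78595089 233.67863625  14.        ] 265.3457955757754 188.10396367402893
yaw -0.11315884411007027
yaw -0.11079633574889369
a [471.4  24.8  40. ]
b [478.4  87.3  40. ]
e [484.6 148.6  40. ]
d [491.7 210.7  40. ]
[[ 7.  62.5  0. ]
 [ 6.2 61.4  0. ]
 [ 7.1 62.   0. ]] [np.float64(62.915907469529), np.float64(61.66313119230482), np.float64(62.423389067607765)]
bar end near [457.41579595 154.12421639  82.        ] far [505.27940417 146.77997385  82.        ] cap? [484.59420152 148.74029206  82.        ]
jaw top L/R front [521.5025228  132.75818415  31.5       ] [524.41007288 157.73796543  31.5       ]
stop top robot edge [586.23446649 121.95725581  38.        ] [589.15834434 154.63951067  38.        ] far [599.93258484 119.44611044  38.        ] [602.9699574  153.25842783  38.        ] foot [588.36034671 121.15664649  14.        ] [592.00133519 152.41745014  14.        ]
(290, 234) [480.3 151.3  82.6]
(275, 210) [469.6 137.3  40.5]
(350, 290) [554.7 194.6  33. ]
(300, 290) [557.7 146.7  13.9]
(294, 337) [594.6 137.1  38.1]
(290, 262) [503.6 148.1  80.8]
```

Jig pose: the plate edges, housing spacing (62 mm) and depth heights all agree. Yaw is about -0.112, the knob axis is at (484.6,148.7), the bay floor at (524.3,144.2), and the stop starts about 65 mm along. Now to the box.

Call:
move_arm --rows '[{"tx": -4.0, "ty": 0.5, "tz": -0.35, "rx": 0, "ry": 0, "rz": 0, "grip": 100}, {"tx": -4.0, "ty": 0.5, "tz": -0.35, "rx": 0, "ry": 0, "rz": 0, "grip": 100}, {"tx": -4.0, "ty": 0.5, "tz": -0.35, "rx": 0, "ry": 0, "rz": 0, "grip": 100}, {"tx": -4.0, "ty": 0.5, "tz": -0.35, "rx": 0, "ry": 0, "rz": 0, "grip": 100}, {"tx": -4.0, "ty": 0.5, "tz": -0.35, "rx": 0, "ry": 0, "rz": 0, "grip": 100}, {"tx": -4.0, "ty": 0.5, "tz": -0.35, "rx": 0, "ry": 0, "rz": 0, "grip": 100}, {"tx": -4.0, "ty": 0.5, "tz": -0.35, "rx": 0, "ry": 0, "rz": 0, "grip": 100}, {"tx": -4.0, "ty": 0.5, "tz": -0.35, "rx": 0, "ry": 0, "rz": 0, "grip": 100}, {"tx": -4.0, "ty": 0.5, "tz": -0.35, "rx": 0, "ry": 0, "rz": 0, "grip": 100}, {"tx": -4.0, "ty": 0.5, "tz": -0.35, "rx": 0, "ry": 0, "rz": 0, "grip": 100}]'

```text
t: 2.5
eef_pos: [468.4, -231.3, 183.5]
tcp_rot: [-1.571, 0.0, 1.456]
ft_force: [1.0, 0.1, -0.4]
opening: 1.002
```

Call:
move_arm --rows '[{"tx": -4.0, "ty": 0.5, "tz": -0.35, "rx": 0, "ry": 0, "rz": 0, "grip": 60}, {"tx": -4.0, "ty": 0.5, "tz": -0.35, "rx": 0, "ry": 0, "rz": 0, "grip": 60}, {"tx": 0, "ty": 0, "tz": 0, "rx": 0, "ry": 0, "rz": 0, "grip": 60}, {"tx": 0, "ty": 0, "tz": 0, "rx": 0, "ry": 0, "rz": 0, "grip": 60}, {"tx": 0, "ty": 0, "tz": 0, "rx": 0, "ry": 0, "rz": 0, "grip": 60}]'

```text
t: 2.92
eef_pos: [466.6, -309.2, 173.4]
tcp_rot: [-1.57, -0.001, 1.457]
ft_force: [-0.5, 0.2, -0.8]
opening: 0.707
```

Run:
```python
from h import *
s=env.state();print(s['t'],s['eef_pos'],s['tcp_rot'],np.abs(s['qvel']).max(),s['joints'],s['opening'])
snap('wrist','w3')
```

```text
2.9167 [ 466.56346012 -309.20049332  173.40973657] [-1.57019833e+00 -7.16242840e-04  1.45714535e+00] 0.022536847596126265 [-7.03395341e-01  4.69325410e-01  1.78774221e+00  3.39303110e-04
  8.85420384e-01 -2.16075579e+00] 0.7071923591134818
```

View pics/w3.png

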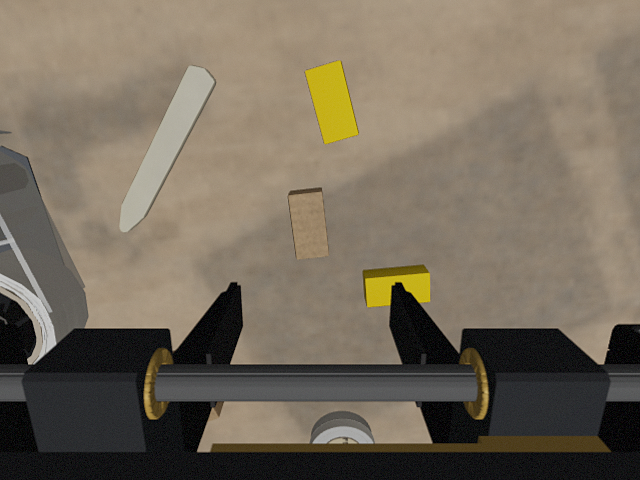

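The kraft box is at (309,224), with yellow blocks at (332,102) and (397,286). Next I measure the box's top face.

Run:
```python
from h import *
c=load('w3'); W=cloud(c); p=c['p']
for n,(u0,u1,v0,v1) in dict(box=(270,350,170,275),yel=(350,440,245,320)).items():
    m=np.zeros((480,640),np.uint8); z=W[...,2]; m[v0:v1,u0:u1]=((z>16)&(z<26))[v0:v1,u0:u1]
    if n=='yel': m&=(p[...,2].astype(int)-p[...,0]>100).astype(np.uint8)
    else: m&=(p[...,2].astype(int)-p[...,0]<100).astype(np.uint8)
    k,l,st,_=cv2.connectedComponentsWithStats(m); i=1+st[1:,4].argmax(); vv,uu=np.where(l==i)
    P=world(c,uu,vv,z=20.)[:,:2]; r=cv2.minAreaRect(P.astype(np.float32)); print(n,st[i],r,np.median(z[vv,uu]), cv2.boxPoints(r).round(1).tolist())
a=cv2.resize(p[175:275,270:350],(480,600),interpolation=cv2.INTER_CUBIC);cv2.imwrite('pics/w3c.png',a)
```

```text
box [ 287  191   42   68 2231] ((463.81585693359375, -314.88836669921875), (52.28453063964844, 26.16002655029297), 0.003910949919372797) 19.671184467518913 [[437.70001220703125, -301.79998779296875], [437.70001220703125, -328.0], [490.0, -328.0], [490.0, -301.79998779296875]]
yel [ 365  270   65   37 1480] ((524.3629150390625, -250.0855712890625), (51.393890380859375, 27.705495834350586), 88.94976806640625) 19.788694061550018 [[510.0, -275.5], [537.7000122070312, -276.0], [538.7000122070312, -224.60000610351562], [511.0, -224.10000610351562]]
```

View pics/w3c.png

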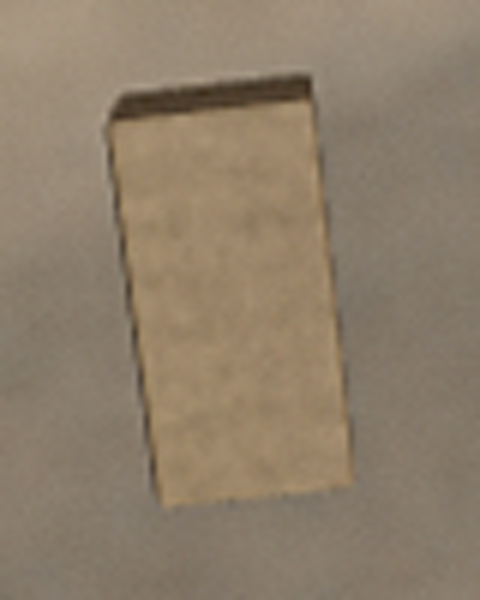

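Box: 52.3×26.2 mm, top at 19.7 mm, centre (463.8,-314.9), length along world x. The sizes match, so I descend and grip.

Call:
move_arm --rows '[{"tx": 0, "ty": 0, "tz": 0, "rx": 0, "ry": -0.114, "rz": 0, "grip": 60}, {"tx": -0.57, "ty": 3.0, "tz": 0.28, "rx": 0, "ry": 0, "rz": 0, "grip": 60}, {"tx": 0, "ty": 4.0, "tz": 0, "rx": 0, "ry": 0, "rz": 0, "grip": 60}, {"tx": 0, "ty": 4.0, "tz": 0, "rx": 0, "ry": 0, "rz": 0, "grip": 60}, {"tx": 0, "ty": 2.0, "tz": 0, "rx": 0, "ry": 0, "rz": 0, "grip": 60}, {"tx": 0, "ty": 1.5, "tz": 0, "rx": 0, "ry": 0, "rz": 0, "grip": 50}, {"tx": 0, "ty": 0.5, "tz": 0, "rx": 0, "ry": 0, "rz": 0, "grip": 50}, {"tx": 0, "ty": 0, "tz": 0, "rx": 0, "ry": 0, "rz": 0, "grip": 50}]'

```text
t: 3.63
eef_pos: [464.0, -314.3, 23.1]
tcp_rot: [-1.57, -0.001, 1.574]
ft_force: [-0.4, -0.7, -0.2]
opening: 0.506
```

Run:
```python
from h import *
s=env.state();print(s['t'],s['eef_pos'],s['tcp_rot'],s['ft_force'],s['opening'])
snap('wrist','w4')
```

```text
3.6333 [ 463.99763628 -314.33071235   23.07137059] [-1.56963926e+00 -1.16961432e-03  1.57403926e+00] [-0.39028355 -0.6904831  -0.16618502] 0.506470235509203
```

View pics/w4.png

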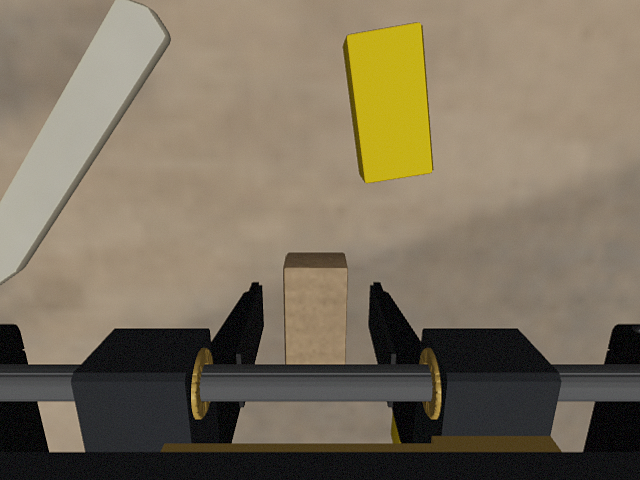

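The box at (316,310) lies centred and parallel between the fingers, so I close.

Call:
move_arm --rows '[{"tx": 0, "ty": 0, "tz": 0, "rx": 0, "ry": 0, "rz": 0, "grip": 5}, {"tx": 0, "ty": 0, "tz": 0, "rx": 0, "ry": 0, "rz": 0, "grip": 5}, {"tx": 0, "ty": 0, "tz": 0, "rx": 0, "ry": 0, "rz": 0, "grip": 5}, {"tx": 0, "ty": 0, "tz": 0, "rx": 0, "ry": 0, "rz": 0, "grip": 5}, {"tx": 0, "ty": 0, "tz": 0, "rx": 0, "ry": 0, "rz": 0, "grip": 5}, {"tx": 0, "ty": 0, "tz": 0, "rx": 0, "ry": 0, "rz": 0, "grip": 5}]'

```text
t: 4.18
eef_pos: [464.1, -315.8, 24.4]
tcp_rot: [-1.572, 0.001, 1.573]
ft_force: [-0.1, 1.4, 7.4]
opening: 0.272
```

Call:
move_arm --rows '[{"tx": 0, "ty": -1, "tz": 0, "rx": 0, "ry": 0, "rz": 0, "grip": 5}, {"tx": 0, "ty": -3, "tz": 0, "rx": 0, "ry": 0, "rz": 0, "grip": 5}, {"tx": 0, "ty": -4, "tz": 0, "rx": 0, "ry": 0, "rz": 0, "grip": 5}, {"tx": 0, "ty": -4, "tz": 0, "rx": 0, "ry": 0, "rz": 0, "grip": 5}, {"tx": 0, "ty": -3, "tz": 0, "rx": 0, "ry": 0, "rz": 0, "grip": 5}, {"tx": 0, "ty": 0, "tz": 0, "rx": 0, "ry": 0, "rz": 0, "grip": 5}]'

```text
t: 4.68
eef_pos: [465.3, -317.0, 180.1]
tcp_rot: [-1.578, 0.006, 1.573]
ft_force: [-0.2, 0.3, 0.1]
opening: 0.275
```

Run:
```python
from h import *
s=env.state();print(s['t'],s['eef_pos'],s['tcp_rot'],s['ft_force'],s['opening'])
snap('wrist','w5')
```

```text
4.6833 [ 465.31041873 -316.99521601  180.14293546] [-1.57790831  0.00615942  1.57299936] [-0.19469302  0.30068068  0.1368662 ] 0.2754010055816972
```

View pics/w5.png

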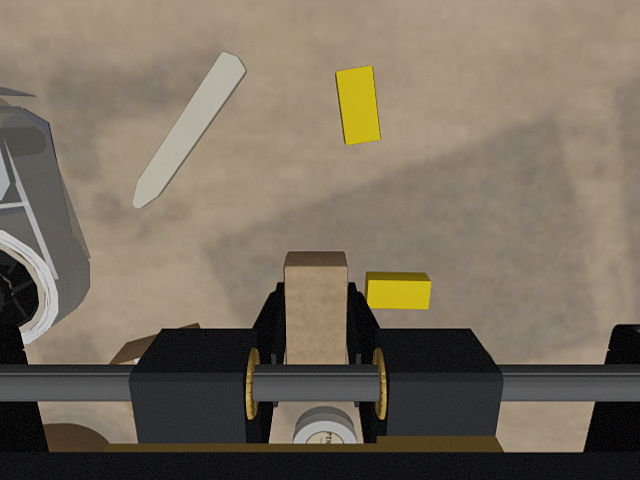

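The box is held square (opening 0.275 ≈ 26 mm). Now I carry it over the bay.

Call:
move_arm --rows '[{"tx": 3.8, "ty": 0, "tz": -0.75, "rx": 0, "ry": 0, "rz": 0, "grip": 5}, {"tx": 3.8, "ty": 0, "tz": -0.75, "rx": 0, "ry": 0, "rz": 0, "grip": 5}, {"tx": 3.8, "ty": 0, "tz": -0.75, "rx": 0, "ry": 0, "rz": 0, "grip": 5}, {"tx": 3.8, "ty": 0, "tz": -0.75, "rx": 0, "ry": 0, "rz": 0, "grip": 5}, {"tx": 3.8, "ty": 0, "tz": -0.75, "rx": 0, "ry": 0, "rz": 0, "grip": 5}, {"tx": 3.8, "ty": 0, "tz": -0.75, "rx": 0, "ry": 0, "rz": 0, "grip": 5}, {"tx": 3.8, "ty": 0, "tz": -0.75, "rx": 0, "ry": 0, "rz": 0, "grip": 5}, {"tx": 3.8, "ty": 0, "tz": -0.75, "rx": 0, "ry": 0, "rz": 0, "grip": 5}, {"tx": 3.8, "ty": 0, "tz": -0.75, "rx": 0, "ry": 0, "rz": 0, "grip": 5}, {"tx": 3.8, "ty": 0, "tz": -0.75, "rx": 0, "ry": 0, "rz": 0, "grip": 5}]'

```text
t: 5.57
eef_pos: [537.4, 66.4, 172.6]
tcp_rot: [-1.569, -0.0, 1.573]
ft_force: [1.9, 0.2, -0.3]
opening: 0.27
```

Call:
move_arm --rows '[{"tx": 3.8, "ty": 0, "tz": -0.75, "rx": 0, "ry": 0, "rz": 0, "grip": 5}, {"tx": 3.8, "ty": 0, "tz": -0.75, "rx": 0, "ry": 0, "rz": 0, "grip": 5}, {"tx": 0, "ty": 0, "tz": 0, "rx": 0, "ry": 0.114, "rz": 0, "grip": 5}, {"tx": 0, "ty": 0, "tz": 0, "rx": 0, "ry": 0, "rz": 0, "grip": 5}, {"tx": 0, "ty": 0, "tz": 0, "rx": 0, "ry": 0, "rz": 0, "grip": 5}, {"tx": 0, "ty": 0, "tz": 0, "rx": 0, "ry": 0, "rz": 0, "grip": 5}]'

```text
t: 6.07
eef_pos: [552.4, 139.6, 173.1]
tcp_rot: [-1.57, 0.0, 1.461]
ft_force: [-0.0, 0.3, -1.9]
opening: 0.271
```

Run:
```python
from h import *
s=env.state();print(s['t'],s['eef_pos'],s['tcp_rot'],s['ft_force'],s['opening'])
snap('wrist','w6')
```

```text
6.0667 [552.42185797 139.57483105 173.05099877] [-1.56954494e+00  3.85687276e-04  1.46115690e+00] [-0.01724425  0.34676582 -1.87215239] 0.27127519883404577
```

View pics/w6.png

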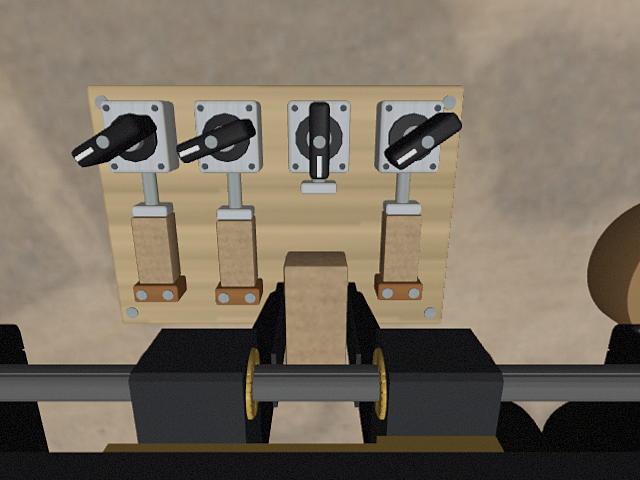

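Bars, empty jaw (319,187) and the held box (316,305) are all visible. I'll re-measure the knob and jaw from here.

Run:
```python
from h import *
c=load('w6'); p=c['p']
a=cv2.resize(p[90:260,270:370],(353,600),interpolation=cv2.INTER_CUBIC); cv2.imwrite('pics/w6c.png',a)
```

```text
(no output)
```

View pics/w6c.png

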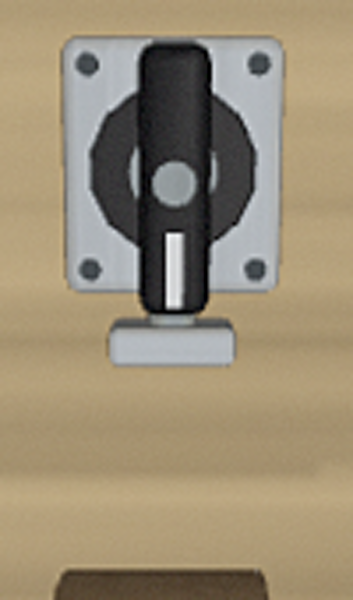

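Run:
```python
from h import *
c=load('w6')
B=lambda X,Y,z: world(c,270+X/3.53,90+Y/3.53,z=z)
k=np.mean([B(*q,40.) for q in [(88,64),(260,64),(90,269),(255,269)]],0); cap=B(174,184,82.)
jf=np.mean([B(109,364,31.5),B(236,364,31.5)],0); jf2=B(109,364,31.5)-B(236,364,31.5)
d=np.array([np.cos(-.112),np.sin(-.112)]);l=np.array([-d[1],d[0]])
print(k,cap,jf,jf2,np.linalg.norm(jf2))
print('jaw rel knob',(jf-k)[:2]@d,(jf-k)[:2]@l)
bf=k[:2]+40*d; t=bf+31*d; print('bf',bf,'target',t)
s=env.state(); e=t-s['eef_pos'][:2]; y=s['tcp_rot'][2]; x_=np.array([np.cos(y),np.sin(y)]);z_=np.array([-np.sin(y),np.cos(y)])
print('err tool tx,tz',e@x_,e@z_)
```

```text
[484.59556776 148.97729946  40.        ] [484.64109145 148.76336401  82.        ] [523.53378813 144.70024317  31.5       ] [ -2.83279107 -25.71055707   0.        ] 25.8661448611484
jaw rel knob 39.172284473922595 0.10171021113506519
bf [524.3449499  144.50665977] target [555.15072107 141.04191401]
err tool tx,tz 1.9259890086724536 -2.3796412033422323
```

Call:
move_arm --rows '[{"tx": 0.18, "ty": 1, "tz": -0.22, "rx": 0, "ry": 0, "rz": 0, "grip": 5}, {"tx": 0, "ty": 3, "tz": 0, "rx": 0, "ry": 0, "rz": 0, "grip": 5}, {"tx": 0, "ty": 3, "tz": 0, "rx": 0, "ry": 0, "rz": 0, "grip": 5}, {"tx": 0, "ty": 2, "tz": 0, "rx": 0, "ry": 0, "rz": 0, "grip": 5}, {"tx": 0, "ty": 1.0, "tz": 0, "rx": 0, "ry": 0, "rz": 0, "grip": 5}, {"tx": 0, "ty": 0, "tz": 0, "rx": 0, "ry": 0, "rz": 0, "grip": 5}, {"tx": 0, "ty": 0, "tz": 0, "rx": 0, "ry": 0, "rz": 0, "grip": 5}, {"tx": 0, "ty": 0, "tz": 0, "rx": 0, "ry": 0, "rz": 0, "grip": 5}]'

```text
t: 6.78
eef_pos: [555.9, 141.9, 74.7]
tcp_rot: [-1.572, -0.0, 1.459]
ft_force: [0.5, 0.5, -0.1]
opening: 0.271
```

Run:
```python
from h import *
s=env.state();print(s['t'],s['eef_pos'],s['tcp_rot'],s['ft_force'],s['opening'])
snap('wrist','w7'); snap('side','s7')
p=load('s7')['p'];cv2.imwrite('pics/s7c.png',cv2.resize(p[180:290,230:360],(709,600),interpolation=cv2.INTER_CUBIC))
```

```text
6.7833 [555.85170091 141.89099042  74.66110775] [-1.57235640e+00 -4.58720842e-04  1.45892845e+00] [ 0.47932686  0.48250975 -0.14456269] 0.2708758176447725
```

View pics/w7.png

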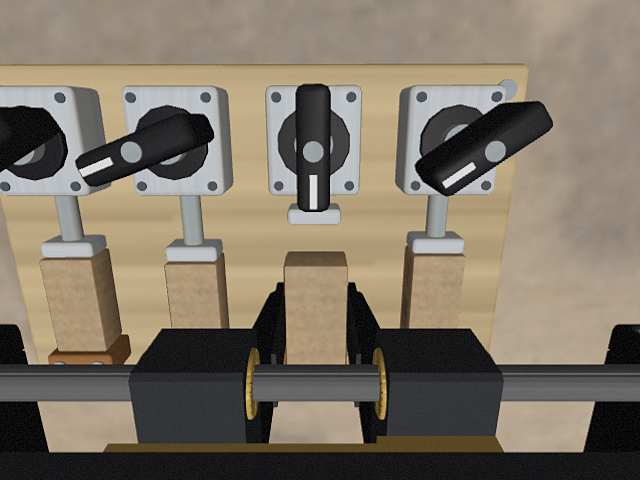

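View pics/s7c.png

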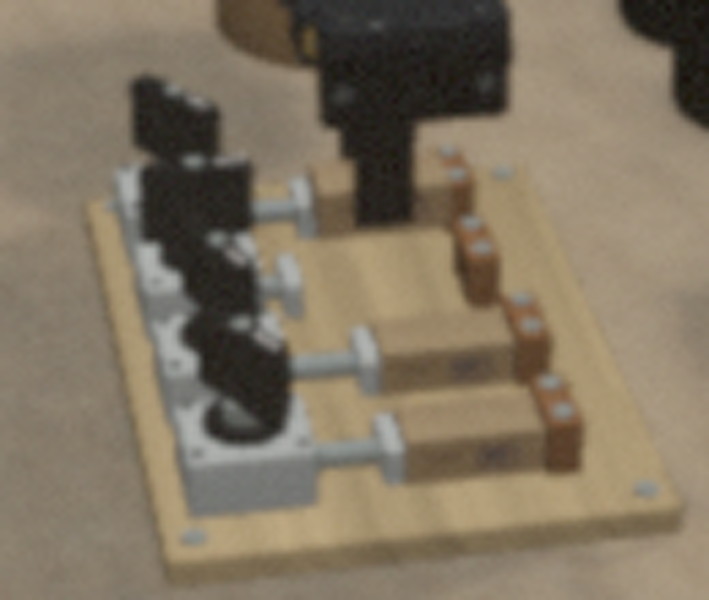

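The box is aligned with the bay (held box u≈316, bar u≈313). In the side view the box hangs over the empty bay, clear of the stop. I lower it.

Call:
move_arm --rows '[{"tx": -0.05, "ty": 1.5, "tz": 0, "rx": 0, "ry": 0, "rz": 0, "grip": 5}, {"tx": 0, "ty": 1.2, "tz": 0, "rx": 0, "ry": 0, "rz": 0, "grip": 5}, {"tx": 0, "ty": 0.5, "tz": 0, "rx": 0, "ry": 0, "rz": 0, "grip": 5}, {"tx": 0, "ty": 0.3, "tz": 0, "rx": 0, "ry": 0, "rz": 0, "grip": 5}, {"tx": 0, "ty": 0, "tz": 0, "rx": 0, "ry": 0, "rz": 0, "grip": 5}, {"tx": 0, "ty": 0, "tz": 0, "rx": 0, "ry": 0, "rz": 0, "grip": 5}]'

```text
t: 7.38
eef_pos: [555.3, 141.6, 38.9]
tcp_rot: [-1.571, -0.0, 1.459]
ft_force: [-0.4, 1.2, -0.2]
opening: 0.274
```

Call:
move_arm --rows '[{"tx": 0, "ty": 0.1, "tz": 0, "rx": 0, "ry": 0, "rz": 0, "grip": 5}, {"tx": 0, "ty": 0, "tz": 0, "rx": 0, "ry": 0, "rz": 0, "grip": 5}, {"tx": 0, "ty": 0, "tz": 0, "rx": 0, "ry": 0, "rz": 0, "grip": 5}]'

```text
t: 7.63
eef_pos: [555.4, 141.6, 38.3]
tcp_rot: [-1.572, -0.0, 1.459]
ft_force: [-1.4, 0.3, 5.7]
opening: 0.269
```

It is on the floor (5.7 N). I open a little and rise.

Call:
move_arm --rows '[{"tx": 0, "ty": 0, "tz": 0, "rx": 0, "ry": 0, "rz": 0, "grip": 42}, {"tx": 0, "ty": 0, "tz": 0, "rx": 0, "ry": 0, "rz": 0, "grip": 42}, {"tx": 0, "ty": 0, "tz": 0, "rx": 0, "ry": 0, "rz": 0, "grip": 42}, {"tx": 0, "ty": 0, "tz": 0, "rx": 0, "ry": 0, "rz": 0, "grip": 42}, {"tx": 0, "ty": -1, "tz": 0, "rx": 0, "ry": 0, "rz": 0, "grip": 42}, {"tx": 0, "ty": -3, "tz": 0, "rx": 0, "ry": 0, "rz": 0, "grip": 42}, {"tx": 0, "ty": -4, "tz": 0, "rx": 0, "ry": 0, "rz": 0, "grip": 42}, {"tx": 0, "ty": -3, "tz": 1, "rx": 0, "ry": 0, "rz": 0, "grip": 42}, {"tx": 0, "ty": 0, "tz": 3, "rx": 0, "ry": 0, "rz": 0, "grip": 42}, {"tx": 0, "ty": 0, "tz": 3, "rx": 0, "ry": 0, "rz": 0, "grip": 42}]'

```text
t: 8.47
eef_pos: [485.8, 149.4, 149.8]
tcp_rot: [-1.575, -0.001, 1.458]
ft_force: [0.3, 0.3, -0.1]
opening: 0.42
```

Call:
move_arm --rows '[{"tx": 0, "ty": 0, "tz": 0, "rx": 0, "ry": 0, "rz": 0, "grip": 42}, {"tx": 0, "ty": 0, "tz": 0, "rx": 0, "ry": 0, "rz": 0, "grip": 42}, {"tx": 0, "ty": 0, "tz": 0, "rx": 0, "ry": 0, "rz": 0, "grip": 42}]'

```text
t: 8.72
eef_pos: [486.3, 149.4, 148.4]
tcp_rot: [-1.572, -0.0, 1.459]
ft_force: [1.2, 0.2, -0.4]
opening: 0.418
```

Run:
```python
from h import *
s=env.state();print(s['t'],s['eef_pos'],s['tcp_rot'],s['ft_force'],s['opening'])
snap('wrist','w8')
```

```text
8.7167 [486.2666215  149.44313143 148.35085512] [-1.57224549e+00 -4.80347562e-04  1.45915036e+00] [ 1.23822109  0.21931404 -0.36025889] 0.4183431037285162
```

View pics/w8.png

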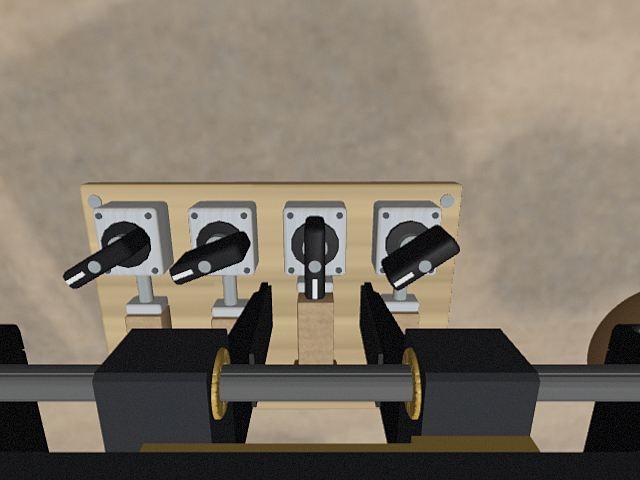

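The box stands in the bay, centred on the knob's line (u 298–333) and free. The gripper is now above the knob, so I narrow it and go down over the bar.

Call:
move_arm --rows '[{"tx": -0.08, "ty": 0, "tz": 0.16, "rx": 0, "ry": 0, "rz": 0, "grip": 32}, {"tx": 0, "ty": 0, "tz": 0, "rx": 0, "ry": 0, "rz": 0, "grip": 32}, {"tx": 0, "ty": 1, "tz": 0, "rx": 0, "ry": 0, "rz": 0, "grip": 32}, {"tx": 0, "ty": 2.4, "tz": 0, "rx": 0, "ry": 0, "rz": 0, "grip": 32}, {"tx": 0, "ty": 0, "tz": 0, "rx": 0, "ry": 0, "rz": 0, "grip": 32}, {"tx": 0, "ty": 0, "tz": 0, "rx": 0, "ry": 0, "rz": 0, "grip": 32}, {"tx": 0, "ty": 0, "tz": 0, "rx": 0, "ry": 0, "rz": 0, "grip": 32}]'

```text
t: 9.35
eef_pos: [484.1, 148.7, 113.7]
tcp_rot: [-1.57, 0.0, 1.459]
ft_force: [0.5, -0.7, 0.4]
opening: 0.324
```

Run:
```python
from h import *
s=env.state();print(s['t'],s['eef_pos'],s['tcp_rot'],s['ft_force'],s['opening'])
snap('wrist','w9')
```

```text
9.35 [484.09139283 148.70581862 113.73441136] [-1.57031305e+00  6.40109094e-05  1.45893097e+00] [ 0.51879139 -0.70810306  0.42278223] 0.32364070956080737
```

View pics/w9.png

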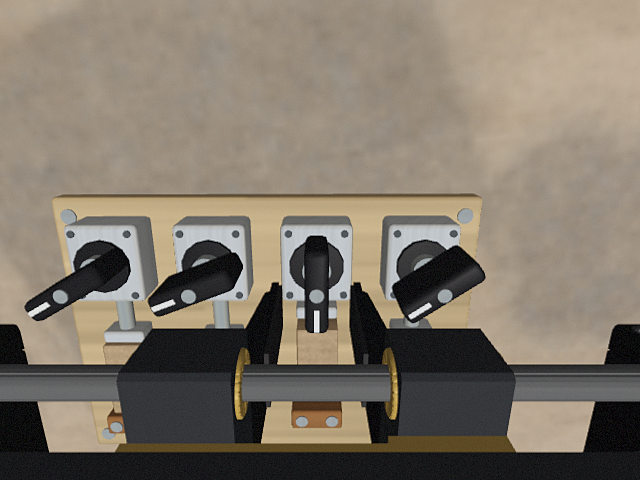

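The bar (317,285) lies midway between the fingers. In this view their right back seems near the neighbour's bar at (440,285), but by the numbers it passes about 10 mm clear (back at ±27.5 mm, bar 38 mm off). Down and grip.

Call:
move_arm --rows '[{"tx": 0, "ty": 1.5, "tz": 0, "rx": 0, "ry": 0, "rz": 0, "grip": 32}, {"tx": 0, "ty": 1.5, "tz": 0, "rx": 0, "ry": 0, "rz": 0, "grip": 32}, {"tx": 0, "ty": 1.0, "tz": 0, "rx": 0, "ry": 0, "rz": 0, "grip": 32}, {"tx": 0, "ty": 0.4, "tz": 0, "rx": 0, "ry": 0, "rz": 0, "grip": 32}, {"tx": 0, "ty": 0, "tz": 0, "rx": 0, "ry": 0, "rz": 0, "grip": 32}, {"tx": 0, "ty": 0, "tz": 0, "rx": 0, "ry": 0, "rz": 0, "grip": 32}]'

```text
t: 9.9
eef_pos: [484.2, 148.8, 70.1]
tcp_rot: [-1.571, -0.0, 1.459]
ft_force: [-0.1, -0.0, -0.2]
opening: 0.318
```

Call:
move_arm --rows '[{"tx": 0, "ty": 0, "tz": 0, "rx": 0, "ry": 0, "rz": 0, "grip": 0}, {"tx": 0, "ty": 0, "tz": 0, "rx": 0, "ry": 0, "rz": 0, "grip": 0}, {"tx": 0, "ty": 0, "tz": 0, "rx": 0, "ry": 0, "rz": 0, "grip": 0}, {"tx": 0, "ty": 0, "tz": 0, "rx": 0, "ry": 0, "rz": 0, "grip": 0}, {"tx": 0, "ty": 0, "tz": 0, "rx": 0, "ry": 0, "rz": 0, "grip": 0}, {"tx": 0, "ty": 0, "tz": 0, "rx": 0, "ry": 0, "rz": 0, "grip": 0}]'

```text
t: 10.4
eef_pos: [484.2, 148.9, 70.1]
tcp_rot: [-1.572, -0.0, 1.459]
ft_force: [-0.6, 2.8, 6.4]
opening: 0.127
```

Run:
```python
from h import *
s=env.state();print(s['t'],s['eef_pos'],s['tcp_rot'],s['ft_force'],s['moment'],s['opening'],s['joints'])
```

```text
10.4 [484.18311549 148.94270735  70.12839522] [-1.57179952e+00 -4.80579011e-04  1.45922023e+00] [-0.60581811  2.83773989  6.41238353] [0.48471565 0.11110075 0.07184136] 0.12744456737877458 [ 1.67877084e-01  5.67110785e-01  2.00107908e+00  3.42010721e-04
  5.72305981e-01 -1.29163031e+00]
```

Call:
move_arm --rows '[{"tx": 0, "ty": 0, "tz": 0, "rx": 0, "ry": 0.04, "rz": 0, "grip": 0}, {"tx": 0, "ty": 0, "tz": 0, "rx": 0, "ry": 0.04, "rz": 0, "grip": 0}, {"tx": 0, "ty": 0, "tz": 0, "rx": 0, "ry": 0.04, "rz": 0, "grip": 0}, {"tx": 0, "ty": 0, "tz": 0, "rx": 0, "ry": 0.04, "rz": 0, "grip": 0}, {"tx": 0, "ty": 0, "tz": 0, "rx": 0, "ry": 0.04, "rz": 0, "grip": 0}]'

```text
t: 10.82
eef_pos: [484.2, 149.1, 70.1]
tcp_rot: [-1.572, -0.001, 1.258]
ft_force: [-0.7, 4.3, 6.4]
opening: 0.126
```

```bash
cat > st.py <<'E'
from h import *
s=env.state();print(round(s['t'],2),s['eef_pos'].round(2),'yaw turned',round(1.4592-s['tcp_rot'][2],4),'F',s['ft_force'].round(2),'M',s['moment'].round(3),round(s['opening'],3))
E
python3 st.py
```

```text
10.82 [484.22 149.05  70.14] yaw turned 0.2017 F [-0.69  4.3   6.38] M [0.786 0.17  0.263] 0.126
```

Call:
move_arm --rows '[{"tx": 0, "ty": 0, "tz": 0, "rx": 0, "ry": 0.04, "rz": 0, "grip": 0}, {"tx": 0, "ty": 0, "tz": 0, "rx": 0, "ry": 0.04, "rz": 0, "grip": 0}]'

```text
t: 10.98
eef_pos: [484.2, 149.1, 70.1]
tcp_rot: [-1.572, -0.001, 1.177]
ft_force: [0.1, 4.4, 5.4]
opening: 0.123
```

```bash
python3 st.py
```

```text
10.98 [484.24 149.1   70.13] yaw turned 0.2818 F [0.1  4.42 5.4 ] M [0.872 0.162 0.222] 0.123
```

Call:
move_arm --rows '[{"tx": 0, "ty": 0, "tz": 0, "rx": 0, "ry": 0.04, "rz": 0, "grip": 0}, {"tx": 0, "ty": 0, "tz": 0, "rx": 0, "ry": 0.04, "rz": 0, "grip": 0}, {"tx": 0, "ty": 0, "tz": 0, "rx": 0, "ry": 0.04, "rz": 0, "grip": 0}]'

```text
t: 11.23
eef_pos: [484.3, 149.2, 70.1]
tcp_rot: [-1.572, -0.001, 1.058]
ft_force: [-1.1, 6.2, 6.5]
opening: 0.124
```

```bash
python3 st.py
```

```text
11.23 [484.27 149.18  70.13] yaw turned 0.4017 F [-1.06  6.24  6.47] M [1.012 0.083 0.26 ] 0.124
```

Call:
move_arm --rows '[{"tx": 0, "ty": 0, "tz": 0, "rx": 0, "ry": 0.02, "rz": 0, "grip": 0}, {"tx": 0, "ty": 0, "tz": 0, "rx": 0, "ry": 0.02, "rz": 0, "grip": 0}]'

```text
t: 11.4
eef_pos: [484.3, 149.2, 70.1]
tcp_rot: [-1.572, -0.001, 1.018]
ft_force: [-0.2, 4.9, 6.0]
opening: 0.123
```

```bash
python3 st.py
```

```text
11.4 [484.29 149.21  70.12] yaw turned 0.4408 F [-0.18  4.93  5.98] M [0.965 0.117 0.259] 0.123
```

Call:
move_arm --rows '[{"tx": 0, "ty": 0, "tz": 0, "rx": 0, "ry": 0.02, "rz": 0, "grip": 0}, {"tx": 0, "ty": 0, "tz": 0, "rx": 0, "ry": 0.02, "rz": 0, "grip": 0}]'

```text
t: 11.57
eef_pos: [484.3, 149.2, 70.1]
tcp_rot: [-1.572, -0.001, 0.978]
ft_force: [0.7, 4.9, 4.8]
opening: 0.125
```

```bash
python3 st.py
```

```text
11.57 [484.31 149.22  70.14] yaw turned 0.4807 F [0.67 4.85 4.77] M [0.965 0.107 0.271] 0.125
```

Call:
move_arm --rows '[{"tx": 0, "ty": 0, "tz": 0, "rx": 0, "ry": 0.02, "rz": 0, "grip": 0}, {"tx": 0, "ty": 0, "tz": 0, "rx": 0, "ry": 0.02, "rz": 0, "grip": 0}]'

```text
t: 11.73
eef_pos: [484.3, 149.2, 70.1]
tcp_rot: [-1.572, -0.001, 0.938]
ft_force: [0.2, 6.2, 5.5]
opening: 0.124
```

```bash
python3 st.py
```

```text
11.73 [484.33 149.22  70.12] yaw turned 0.5208 F [0.17 6.18 5.5 ] M [1.027 0.086 0.263] 0.124
```

Call:
move_arm --rows '[{"tx": 0, "ty": 0, "tz": 0, "rx": 0, "ry": 0.02, "rz": 0, "grip": 0}, {"tx": 0, "ty": 0, "tz": 0, "rx": 0, "ry": 0.02, "rz": 0, "grip": 0}]'

```text
t: 11.9
eef_pos: [484.4, 149.3, 70.1]
tcp_rot: [-1.572, -0.002, 0.898]
ft_force: [-0.6, 6.8, 5.7]
opening: 0.125
```

```bash
python3 st.py
```

```text
11.9 [484.36 149.27  70.13] yaw turned 0.5608 F [-0.62  6.8   5.74] M [1.089 0.049 0.256] 0.125
```

Call:
move_arm --rows '[{"tx": 0, "ty": 0, "tz": 0, "rx": 0, "ry": 0.02, "rz": 0, "grip": 0}, {"tx": 0, "ty": 0, "tz": 0, "rx": 0, "ry": 0.02, "rz": 0, "grip": 0}]'

```text
t: 12.07
eef_pos: [484.3, 149.3, 70.1]
tcp_rot: [-1.571, -0.002, 0.858]
ft_force: [0.0, 6.1, 5.7]
opening: 0.121
```

```bash
python3 st.py
```

```text
12.07 [484.34 149.28  70.12] yaw turned 0.6007 F [0.04 6.05 5.68] M [1.112 0.061 0.255] 0.121
```

Call:
move_arm --rows '[{"tx": 0, "ty": 0, "tz": 0, "rx": 0, "ry": 0.02, "rz": 0, "grip": 0}, {"tx": 0, "ty": 0, "tz": 0, "rx": 0, "ry": 0.02, "rz": 0, "grip": 0}]'

```text
t: 12.23
eef_pos: [484.4, 149.3, 70.1]
tcp_rot: [-1.571, -0.002, 0.818]
ft_force: [0.4, 6.5, 5.0]
opening: 0.123
```

```bash
python3 st.py
```

```text
12.23 [484.37 149.3   70.13] yaw turned 0.6408 F [0.4  6.5  4.96] M [1.194 0.042 0.218] 0.123
```

Call:
move_arm --rows '[{"tx": 0, "ty": 0, "tz": 0, "rx": 0, "ry": 0.02, "rz": 0, "grip": 0}, {"tx": 0, "ty": 0, "tz": 0, "rx": 0, "ry": 0.02, "rz": 0, "grip": 0}]'

```text
t: 12.4
eef_pos: [484.4, 149.3, 70.2]
tcp_rot: [-1.571, -0.002, 0.778]
ft_force: [0.1, 6.4, 4.7]
opening: 0.125
```

```bash
python3 st.py
python3 - <<'E'
from h import *
snap('side','s10')
p=load('s10')['p'];cv2.imwrite('pics/s10c.png',cv2.resize(p[180:290,230:360],(709,600),interpolation=cv2.INTER_CUBIC))
E
```

```text
12.4 [484.43 149.32  70.15] yaw turned 0.6808 F [0.15 6.38 4.7 ] M [1.19  0.027 0.277] 0.125
```

View pics/s10c.png

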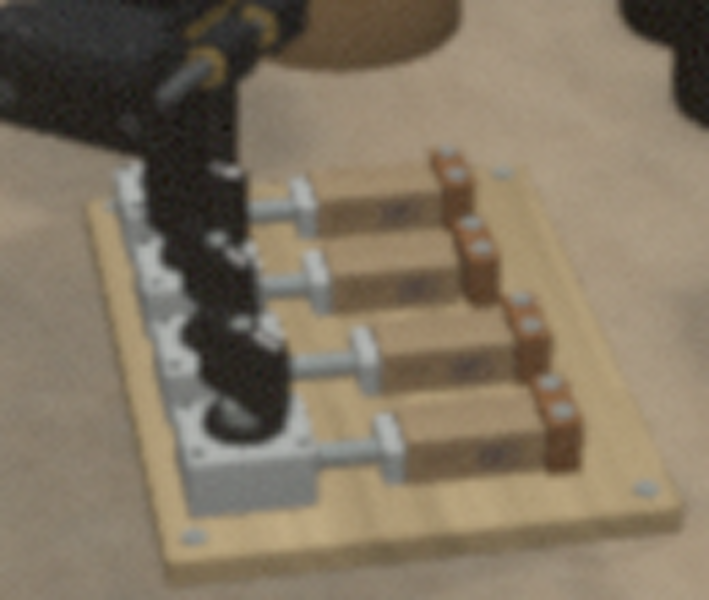

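The jaw has pushed the box to or nearly to the stop (second row of the crop), so smaller steps from here.

Call:
move_arm --rows '[{"tx": 0, "ty": 0, "tz": 0, "rx": 0, "ry": 0.02, "rz": 0, "grip": 0}]'

```text
t: 12.53
eef_pos: [484.4, 149.3, 70.1]
tcp_rot: [-1.571, -0.002, 0.759]
ft_force: [-0.0, 6.3, 4.9]
opening: 0.123
```

```bash
python3 st.py
```

```text
12.53 [484.42 149.34  70.15] yaw turned 0.6998 F [-0.04  6.28  4.92] M [1.153 0.016 0.236] 0.123
```

Call:
move_arm --rows '[{"tx": 0, "ty": 0, "tz": 0, "rx": 0, "ry": 0.02, "rz": 0, "grip": 0}]'

```text
t: 12.62
eef_pos: [484.4, 149.3, 70.1]
tcp_rot: [-1.571, -0.002, 0.738]
ft_force: [1.0, 7.7, 5.2]
opening: 0.125
```

```bash
python3 st.py
```

```text
12.62 [484.43 149.32  70.15] yaw turned 0.7207 F [0.97 7.71 5.17] M [1.22  0.003 0.228] 0.125
```

Call:
move_arm --rows '[{"tx": 0, "ty": 0, "tz": 0, "rx": 0, "ry": 0.02, "rz": 0, "grip": 0}]'

```text
t: 12.7
eef_pos: [484.4, 149.4, 70.1]
tcp_rot: [-1.571, -0.002, 0.718]
ft_force: [-0.1, 7.1, 4.9]
opening: 0.123
```

```bash
python3 st.py
```

```text
12.7 [484.41 149.35  70.13] yaw turned 0.7408 F [-0.07  7.12  4.93] M [1.193 0.026 0.257] 0.123
```

Call:
move_arm --rows '[{"tx": 0, "ty": 0, "tz": 0, "rx": 0, "ry": 0.02, "rz": 0, "grip": 0}]'

```text
t: 12.78
eef_pos: [484.4, 149.4, 70.1]
tcp_rot: [-1.571, -0.002, 0.698]
ft_force: [0.6, 7.9, 4.7]
opening: 0.122
```

```bash
python3 st.py
```

```text
12.78 [484.43 149.36  70.12] yaw turned 0.7608 F [0.56 7.92 4.74] M [ 1.242 -0.015  0.26 ] 0.122
```

Call:
move_arm --rows '[{"tx": 0, "ty": 0, "tz": 0, "rx": 0, "ry": 0.02, "rz": 0, "grip": 0}]'

```text
t: 12.87
eef_pos: [484.4, 149.4, 70.1]
tcp_rot: [-1.571, -0.002, 0.678]
ft_force: [0.1, 6.7, 5.1]
opening: 0.125
```

```bash
python3 st.py
```

```text
12.87 [484.43 149.37  70.14] yaw turned 0.7808 F [0.14 6.7  5.07] M [1.263 0.022 0.305] 0.125
```

Call:
move_arm --rows '[{"tx": 0, "ty": 0, "tz": 0, "rx": 0, "ry": 0.02, "rz": 0, "grip": 0}]'

```text
t: 12.95
eef_pos: [484.5, 149.4, 70.1]
tcp_rot: [-1.571, -0.002, 0.658]
ft_force: [0.6, 7.0, 4.4]
opening: 0.125
```

```bash
python3 st.py
```

```text
12.95 [484.46 149.36  70.13] yaw turned 0.8008 F [0.62 7.05 4.37] M [1.22  0.006 0.266] 0.125
```

Call:
move_arm --rows '[{"tx": 0, "ty": 0, "tz": 0, "rx": 0, "ry": 0.02, "rz": 0, "grip": 0}]'

```text
t: 13.03
eef_pos: [484.5, 149.4, 70.1]
tcp_rot: [-1.571, -0.002, 0.638]
ft_force: [0.9, 7.4, 4.4]
opening: 0.125
```

```bash
python3 st.py
```

```text
13.03 [484.47 149.35  70.14] yaw turned 0.8207 F [0.94 7.36 4.42] M [1.286 0.    0.304] 0.125
```

Call:
move_arm --rows '[{"tx": 0, "ty": 0, "tz": 0, "rx": 0, "ry": 0.02, "rz": 0, "grip": 0}]'

```text
t: 13.12
eef_pos: [484.5, 149.4, 70.1]
tcp_rot: [-1.571, -0.002, 0.618]
ft_force: [0.9, 7.5, 4.3]
opening: 0.124
```

```bash
python3 st.py
```

```text
13.12 [484.48 149.36  70.13] yaw turned 0.8407 F [0.87 7.48 4.29] M [ 1.311 -0.058  0.324] 0.124
```

The torque is rising, with contact at about 0.79–0.80 rad. I continue carefully.

Call:
move_arm --rows '[{"tx": 0, "ty": 0, "tz": 0, "rx": 0, "ry": 0.02, "rz": 0, "grip": 0}]'

```text
t: 13.2
eef_pos: [484.5, 149.4, 70.1]
tcp_rot: [-1.571, -0.002, 0.599]
ft_force: [1.1, 7.2, 5.4]
opening: 0.126
```

```bash
python3 st.py
```

```text
13.2 [484.51 149.38  70.14] yaw turned 0.8606 F [1.08 7.16 5.38] M [ 1.264 -0.093  0.377] 0.126
```

Call:
move_arm --rows '[{"tx": 0, "ty": 0, "tz": 0, "rx": 0, "ry": 0.01, "rz": 0, "grip": 0}]'

```text
t: 13.28
eef_pos: [484.5, 149.4, 70.2]
tcp_rot: [-1.571, -0.002, 0.588]
ft_force: [0.3, 7.3, 4.6]
opening: 0.129
```

```bash
python3 st.py
```

```text
13.28 [484.5  149.37  70.16] yaw turned 0.8708 F [0.33 7.33 4.59] M [ 1.183 -0.029  0.329] 0.129
```

Call:
move_arm --rows '[{"tx": 0, "ty": 0, "tz": 0, "rx": 0, "ry": 0.01, "rz": 0, "grip": 0}]'

```text
t: 13.37
eef_pos: [484.5, 149.4, 70.1]
tcp_rot: [-1.571, -0.002, 0.579]
ft_force: [0.0, 7.4, 4.5]
opening: 0.123
```

```bash
python3 st.py
```

```text
13.37 [484.5  149.39  70.13] yaw turned 0.8801 F [0.03 7.39 4.51] M [1.281 0.033 0.433] 0.123
```

Call:
move_arm --rows '[{"tx": 0, "ty": 0, "tz": 0, "rx": 0, "ry": 0.01, "rz": 0, "grip": 0}]'

```text
t: 13.45
eef_pos: [484.5, 149.4, 70.1]
tcp_rot: [-1.571, -0.002, 0.569]
ft_force: [1.1, 7.2, 5.3]
opening: 0.123
```

```bash
python3 st.py
```

```text
13.45 [484.52 149.4   70.13] yaw turned 0.89 F [1.06 7.22 5.25] M [ 1.278 -0.011  0.383] 0.123
```

Call:
move_arm --rows '[{"tx": 0, "ty": 0, "tz": 0, "rx": 0, "ry": 0.01, "rz": 0, "grip": 0}]'

```text
t: 13.53
eef_pos: [484.5, 149.4, 70.1]
tcp_rot: [-1.571, -0.002, 0.559]
ft_force: [0.9, 7.7, 4.2]
opening: 0.129
```

```bash
python3 st.py
```

```text
13.53 [484.53 149.4   70.14] yaw turned 0.9 F [0.93 7.73 4.23] M [1.328 0.017 0.42 ] 0.129
```

Call:
move_arm --rows '[{"tx": 0, "ty": 0, "tz": 0, "rx": 0, "ry": 0, "rz": 0, "grip": 0}]'

```text
t: 13.62
eef_pos: [484.5, 149.4, 70.1]
tcp_rot: [-1.571, -0.002, 0.559]
ft_force: [0.9, 7.6, 4.6]
opening: 0.127
```

```bash
python3 st.py
```

```text
13.62 [484.52 149.39  70.14] yaw turned 0.9001 F [0.89 7.58 4.58] M [ 1.269 -0.017  0.316] 0.127
```

Call:
move_arm --rows '[{"tx": 0, "ty": 0, "tz": 0, "rx": 0, "ry": 0, "rz": 0, "grip": 0}]'

```text
t: 13.7
eef_pos: [484.5, 149.4, 70.1]
tcp_rot: [-1.571, -0.002, 0.56]
ft_force: [0.9, 7.1, 3.6]
opening: 0.122
```

```bash
python3 st.py
```

```text
13.7 [484.51 149.41  70.14] yaw turned 0.8995 F [0.94 7.08 3.58] M [ 1.337 -0.045  0.386] 0.122
```

Call:
move_arm --rows '[{"tx": 0, "ty": 0, "tz": 0, "rx": 0, "ry": 0.008, "rz": 0, "grip": 0}]'

```text
t: 13.78
eef_pos: [484.5, 149.4, 70.1]
tcp_rot: [-1.571, -0.002, 0.552]
ft_force: [0.3, 6.9, 5.2]
opening: 0.127
```

```bash
python3 st.py
```

```text
13.78 [484.51 149.4   70.14] yaw turned 0.9074 F [0.33 6.87 5.23] M [ 1.284 -0.011  0.45 ] 0.127
```

Call:
move_arm --rows '[{"tx": 0, "ty": 0, "tz": 0, "rx": 0, "ry": 0.008, "rz": 0, "grip": 0}]'

```text
t: 13.87
eef_pos: [484.5, 149.4, 70.1]
tcp_rot: [-1.571, -0.002, 0.543]
ft_force: [-0.3, 6.9, 4.4]
opening: 0.124
```

```bash
python3 st.py
```

```text
13.87 [484.51 149.4   70.12] yaw turned 0.9158 F [-0.29  6.94  4.44] M [1.291 0.    0.417] 0.124
```

About 12 N by torque rise (mean of the last two ≈ 11.3 N) and by angle (0.124 rad past contact). I release and rise.

Call:
move_arm --rows '[{"tx": 0, "ty": 0, "tz": 0, "rx": 0, "ry": 0, "rz": 0, "grip": 30}, {"tx": 0, "ty": 0, "tz": 0, "rx": 0, "ry": 0, "rz": 0, "grip": 30}, {"tx": 0, "ty": 0, "tz": 0, "rx": 0, "ry": 0, "rz": 0, "grip": 30}, {"tx": 0, "ty": 0, "tz": 0, "rx": 0, "ry": 0, "rz": 0, "grip": 30}, {"tx": 0, "ty": -1, "tz": 0, "rx": 0, "ry": 0, "rz": 0, "grip": 30}, {"tx": 0, "ty": -3, "tz": 0, "rx": 0, "ry": 0, "rz": 0, "grip": 30}, {"tx": 0, "ty": -4, "tz": 0, "rx": 0, "ry": 0, "rz": 0, "grip": 30}, {"tx": 0, "ty": -4, "tz": 0, "rx": 0, "ry": 0, "rz": 0, "grip": 30}, {"tx": 0, "ty": 0, "tz": 0, "rx": 0, "ry": 0, "rz": 0, "grip": 30}, {"tx": 0, "ty": 0, "tz": 0, "rx": 0, "ry": 0, "rz": 0, "grip": 30}]'

```text
t: 14.7
eef_pos: [484.5, 148.8, 192.2]
tcp_rot: [-1.573, -0.004, 0.543]
ft_force: [-0.2, 0.7, -1.5]
opening: 0.3
```

```bash
python3 st.py
python3 - <<'E'
from h import *
snap('wrist','w11'); snap('side','s11')
p=load('s11')['p'];cv2.imwrite('pics/s11c.png',cv2.resize(p[180:290,230:360],(709,600),interpolation=cv2.INTER_CUBIC))
E
```

```text
14.7 [484.53 148.79 192.21] yaw turned 0.9162 F [-0.25  0.7  -1.51] M [-0.072  0.01  -0.038] 0.3
```

View pics/w11.png

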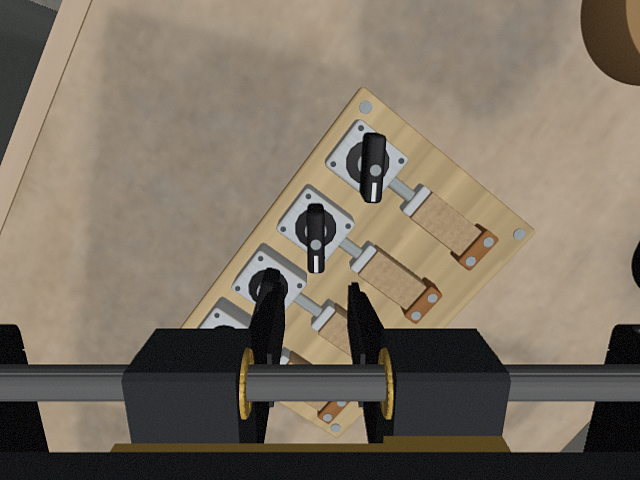

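View pics/s11c.png

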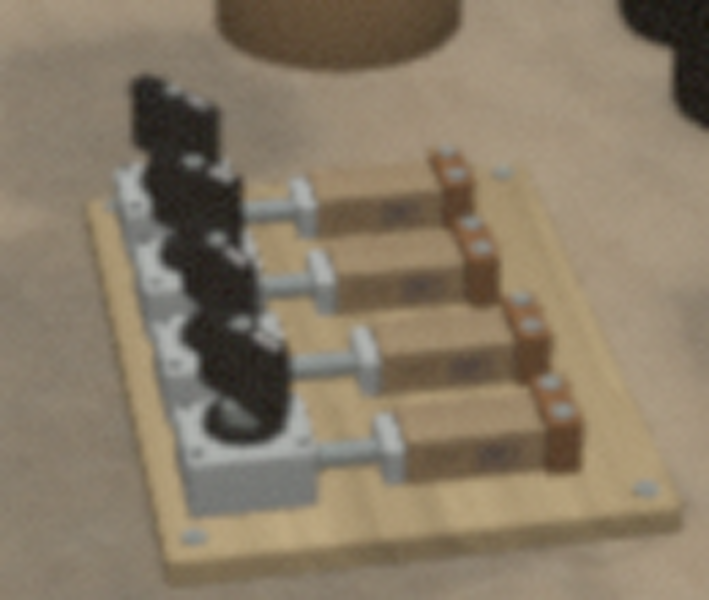

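The box is against the stop with the jaw on it. The knob stands at (316,235) and the left neighbour at (373,165). I'll measure the bar angles.

Run:
```python
from h import *
def bars(fn,cs,jy=-.112):
    c=load(fn); W=cloud(c); z=W[...,2]
    for n,k in cs.items():
        m=(np.hypot(W[...,0]-k[0],W[...,1]-k[1])<27)&(z>76)&(z<88)&(c['p'].max(-1)<250)
        P=W[m][:,:2]
        if len(P)<80: print(fn,n,'few',len(P)); continue
        r=cv2.minAreaRect(P.astype(np.float32)); w,h=r[1]; a=np.radians(r[2])+(0 if w>h else np.pi/2)
        e,V=np.linalg.eigh(np.cov(P.T)); v=V[:,1]; a2=np.arctan2(v[1],v[0])
        wr=lambda a:(-(a-jy)+np.pi/2)%np.pi-np.pi/2
        print(fn,n,len(P),np.round(r[0],1),np.round(r[1],1),'cw rect',round(wr(a),3),'pca',round(wr(a2),3))
K=dict(r2=(471.4,24.8),r1=(478.4,87.3),empty=(484.6,148.8),l1=(491.7,210.7))
for fn in('w2','w6','w8','w11'): bars(fn,K)
c=load('w11');p=c['p'];cv2.imwrite('pics/w11c.png',cv2.resize(p[170:340,270:460],(671,600),interpolation=cv2.INTER_CUBIC))
```

```text
w2 r2 843 [470.3  25.9] [11.9 43.9] cw rect 1.046 pca 1.05
w2 r1 858 [477.2  87.2] [12.2 43.9] cw rect 1.195 pca 1.198
w2 empty 842 [483.6 148.6] [12.  43.5] cw rect 0.003 pca -0.003
w2 l1 872 [490.5 209.9] [12.4 43.9] cw rect 0.941 pca 0.951
w6 r2 1660 [470.4  25.9] [12.6 43.9] cw rect 1.06 pca 1.047
w6 r1 1586 [477.3  87.1] [12.  43.9] cw rect 1.201 pca 1.198
w6 empty 1572 [483.9 148.7] [11.7 43.5] cw rect 0.003 pca 0.004
w6 l1 1641 [490.9 210.1] [12.3 44.2] cw rect 0.947 pca 0.948
w8 r2 1558 [470.3  25.8] [12.  44.6] cw rect 1.048 pca 1.049
w8 r1 1583 [477.1  87.3] [12.5 43.7] cw rect 1.199 pca 1.201
w8 empty 1507 [483.6 148.4] [11.7 43.8] cw rect -0.004 pca -0.001
w8 l1 1643 [490.3 209.8] [12.3 44. ] cw rect 0.945 pca 0.948
w11 r2 few 0
w11 r1 290 [473.1  91.1] [ 8.3 36. ] cw rect 1.298 pca 1.367
w11 empty 1104 [484.1 149.2] [11.7 43.3] cw rect 0.921 pca 0.914
w11 l1 1299 [490.9 210.3] [12.4 43.5] cw rect 0.954 pca 0.948
```

View pics/w11c.png

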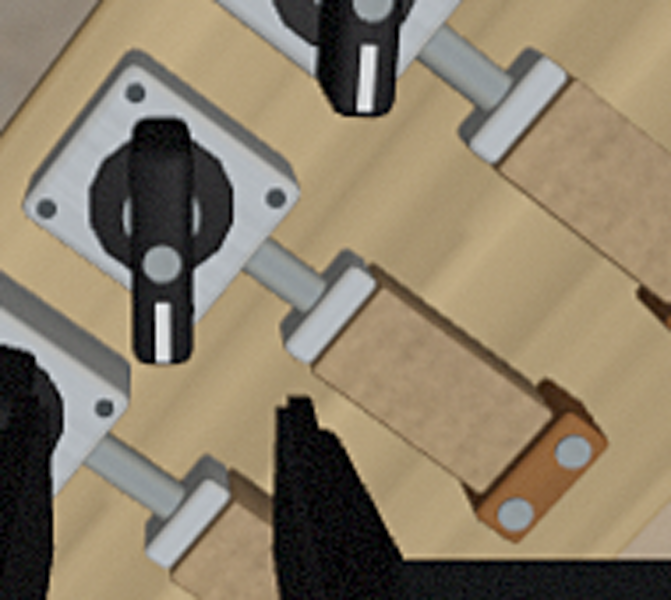

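The knob stays at 0.914 rad, the box is square against the stop, and the left neighbour is unchanged (0.948). The two right knobs are partly hidden, so I withdraw to see them.

Call:
move_arm --rows '[{"tx": 0, "ty": -3, "tz": 0, "rx": 0, "ry": -0.12, "rz": 0, "grip": 30}, {"tx": 0, "ty": -3, "tz": 0, "rx": 0, "ry": -0.12, "rz": 0, "grip": 30}, {"tx": 0, "ty": 0, "tz": 0, "rx": 0, "ry": -0.12, "rz": 0, "grip": 30}, {"tx": 0, "ty": 0, "tz": 0, "rx": 0, "ry": -0.12, "rz": 0, "grip": 30}, {"tx": 0, "ty": 0, "tz": 0, "rx": 0, "ry": -0.12, "rz": 0, "grip": 30}, {"tx": 0, "ty": 0, "tz": 0, "rx": 0, "ry": -0.12, "rz": 0, "grip": 30}, {"tx": 0, "ty": 0, "tz": 0, "rx": 0, "ry": -0.12, "rz": 0, "grip": 30}, {"tx": 0, "ty": 0, "tz": 0, "rx": 0, "ry": 0, "rz": 0, "grip": 30}, {"tx": 0, "ty": 0, "tz": 0, "rx": 0, "ry": 0, "rz": 0, "grip": 30}]'

```text
t: 15.55
eef_pos: [483.6, 148.6, 248.6]
tcp_rot: [-1.569, 0.001, 1.379]
ft_force: [0.8, -0.5, -0.8]
opening: 0.298
```

```bash
python3 st.py
python3 - <<'E'
from h import *
snap('wrist','w12'); snap('top','t12')
jy=-.112; c=load('w12'); W=cloud(c); z=W[...,2]
for n,k in dict(r2=(471.4,24.8),r1=(478.4,87.3),empty=(484.6,148.8),l1=(491.7,210.7)).items():
    m=(np.hypot(W[...,0]-k[0],W[...,1]-k[1])<27)&(z>76)&(z<88); P=W[m][:,:2]
    e,V=np.linalg.eigh(np.cov(P.T)); v=V[:,1]; print(n,len(P),round((-(np.arctan2(v[1],v[0])-jy)+np.pi/2)%np.pi-np.pi/2,3))
W=cloud(load('t12'))
for u,v in [(422,187),(371,172)]: print(W[v,u].round(0))
E
```

```text
15.55 [483.61 148.63 248.56] yaw turned 0.0801 F [ 0.78 -0.52 -0.81] M [0.014 0.053 0.004] 0.298
r2 773 1.05
r1 794 1.2
empty 805 0.907
l1 831 0.951
[ 680. -310.   19.]
[ 694. -181.   92.]
```

View pics/w12.png

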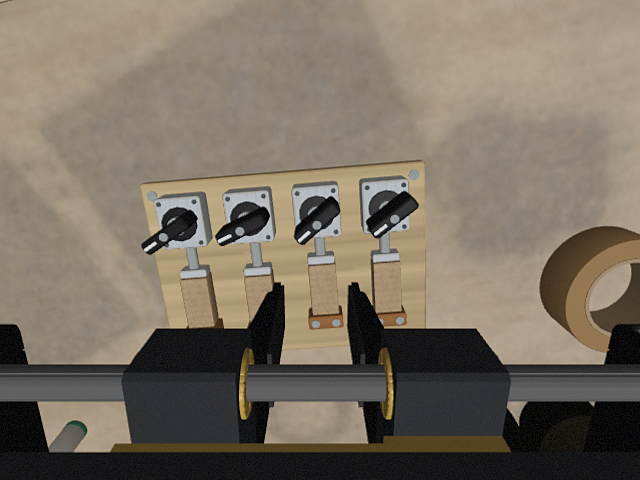

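All neighbours are unchanged (1.05, 1.20, 0.95 rad). The knob holds at about 0.91 rad, the box (322,285) is clamped, and the tin and glue stick are in place. Handing in.

```bash
python3 -c "
from cell import env
print(env.job_done())"
```

```text
the job is handed in; nothing more can be done
None
```

The loose kraft box is clamped in the empty bay (second from the left) at an estimated 11–12 N, and I handed the job in at about 15.7 s. I set it lengthwise on the bay floor, let go, then turned that bay's knob clockwise about 0.915 rad, let go and withdrew.

**Clamping force:** This is an estimate. I put contact at about 0.79 rad and turned 0.12 rad past it, which gives about 12 N. The last two torque readings gave 12.3 N and 10.2 N. Single torque readings scattered by roughly ±2 N.

**Last checks:**
- **Knob and box:** the knob stayed at 0.91 rad after release. The box stands square between the jaw and the stop.
- **Neighbouring knobs:** they still read 1.05, 1.20 and 0.95 rad, as before.
- **Glue stick and tin:** both are where they stood.
- **Robot:** the arm is about 25 cm above the jig, touching nothing.

None of the final checks failed. The first two move calls were refused because their rows left out fields; the arm did not move, and I resent them complete.

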